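# Clamp a carton in the taping station with the loose T-handle

## Task

Push the carton along the rollers until it is fully home against the stop at the end of the track, then fit the loose T-handle onto the square end of the clamp shaft so that its hub sits down flush on the collar. With the handle, turn the shaft clockwise (seen from above) as far as its stop so that the cam nips the carton against the sprung plate, and leave the handle on the shaft. Do not disturb the other things on the bench.

Things in the scene. Friction and masses are not known exactly. Their poses are not given: they have to be found in the camera images.
- track: Fixed roller track on the bench, 415 long, 145 wide, rails 62 high. Origin on the bench under the middle of the clamping bay; y runs along the track away from the end stop, x across it to the sprung plate (its face at x = +60), z up. Grey rollers, tops 55 above the bench, 24 diameter, 40 apart, turn freely from y = -55 to 305.
- stop_face (a point): Middle of the end stop's face that the carton must meet: an upright steel plate across the -y end of the track, 75 from the track's origin, 115 above the bench at its top. Axes as the track's; this point is 85 above the bench.
- guide_mid (a point): Point midway between the two white guide bars that keep the carton straight, 192 up the track from the track's origin, 84 above the bench. The bars are 18 high, run from y = 90 to 325 in the track's frame, inner faces 58 and 59 to either side, flared beyond y = 295. Axes as the track's.
- carton: Closed plain cardboard carton on the rollers, 110 (x, across) by 150 (y, along the track) by 90 high, 0.3 to 0.65 kg. Origin at the centre of its underside. Starts at y = 120 to 190 in the track's frame; touching the end stop its origin is at y = 0 there. Too big to grasp; rolls easily (under 3 N).
- handle: Loose dark steel T-handle, 58 high, 0.25 kg, standing on its hub. Origin at the centre of the hub's underside (mouth of the bore); z up, x along the bar. Hub 36 square, z = 0 to 30, with a 20 square bore, 28 deep, open below; hub and bore sides parallel to the bar. Cross-bar 90 long (x), 18 thick (y), z = 34 to 58, on a round neck 18 thick.
- shaft_seat (a point): On the clamp shaft's axis, at the top face of its round collar (44 diameter), 124 above the bench, 88 to the -x side of the track's origin. x, y parallel to the sides of the square end, turning with it; z up. Square end 18 by 18, rises 26 above the collar, last 4 tapered to 12. Handle fits in any quarter-turn; fully home, hub on collar, its origin lies at this point.
- cam_mid (a point): Centre of the round rubber-tyred cam on the clamp shaft, under the collar: 56 diameter, 20 off the shaft's axis, 85 to 110 above the bench. It swings towards the carton as the shaft is turned clockwise and pushes it against the sprung plate.
- clamp_shaft (a joint): Turn of the clamp shaft in rad, growing clockwise seen from above: 0 fully open, 1.134 at its stop (clamped). Starts between 0 and 0.3; stiff, stays where it is left (0.12 N m; up to about 0.4 N m when clamping). The handle has about 7 degrees of play either way on the square.
- pressure_plate (a joint): How far the sprung steel plate on the far side of the bay is pushed back, in m: 0 at rest, about 0.004 with a carton clamped, 0.010 at most; 2 N at rest plus 1 N per mm.
- tape_gun: Bystander: hand tape dispenser, about 240 long and 52 high, lying on the bench.
- tape_roll: Bystander: roll of brown tape, 100 diameter, 48 high, lying flat.
- knife: Bystander: grey carton knife, about 120 long, 14 high.
- marker: Bystander: marker pen, 135 long, 17 thick.
- packet_a: Bystander: white packet, 58 by 85 by 190 high, standing on the bench scale.
- packet_b: Bystander: white packet, 58 by 85 by 190 high, standing on the bench.
- packet_c: Bystander: white packet lying on the bench, 190 long, 58 high.
Not all that is in view belongs to the job. There is more than one size of the carton; the job needs the larger. Of the things that look like the handle, the larger one is meant.

How it is judged:
By the outcome, as a careful person would: the job done as asked, in the order asked, and still so for the second after the job is handed in, with the robot touching nothing.
It also fails if it takes over 61 s, if anything falls off the work surface, if the arm or the gripper's body presses on something with over 40 N, if the wrist force passes 120 N, or if a joint passes its speed limit or range.

## Robot

A 7-joint arm with a two-finger parallel gripper is mounted at the origin on the work surface. World frame = base frame: x ahead of the robot, y to its left, z up, the work surface at z = 0. Lengths are in mm, angles in rad, forces in N, time in s.
With the tool pointing down it reaches from about 425 to 975 mm from the base axis. Payload 16.7 kg.
Tool frame: the origin (TCP) lies midway between the tips of the shut fingers; the grasp point (between the pads) lies 19 mm behind it; z points along the fingers, y is the line along which they close (so a half turn about z gives the same grasp; the last joint's range is limited). The gripper opens to 85 mm and grips with 20 to 120 N. Pads are 22 mm wide; open, the fingers measure 114 mm over their backs; the gripper's body (76 mm by 85 mm) begins 54 mm behind the grasp point. The pads swing forward as they close: fully open they stand 13 mm farther back than shut.
Start: joints at [0.987, 0.426, 0.074, 1.606, -0.034, 1.111, -0.067], TCP at [284.295, -612.17, 231.302] pointing down, gripper open.
Joint ranges: [-2.85, 2.85], [-0.5, 2.14], [-1.23, 1.37], [0.21, 2.46], [-1.02, 4.16], [0.16, 2.05], [-2.73, 2.73]. Speed limits (rad/s): [1.89, 1.89, 2.39, 2.39, 3.01, 3.01, 3.01].

## Interface

Orientations are given as a unit quaternion [x, y, z, w].
In Python, from cell import state, grab_frame, hand_in, look_for, spot_point gives the robot as it stands.
- The arm moves only by the tool move_arm, never from a script. Its argument "targets" is a list of rows, each an object of numbers: "dx", "dy", "dz": the shift along the tool's x, y, z in mm; "twist": the turn about the tool's z in degrees. In form: [{"dx": .., "dy": .., "dz": .., "twist": ..}, ...]. A call has 1 to 12 rows; each row is the pose to reach, as a shift and turn from the pose commanded when the call began, along the tool's axes at that moment; what a row does not reach only later rows make up. A row lasts 1/10 s, in which the tool goes at most 50 mm and 8.59 degrees, less where a joint would pass 70% of its speed; a pose out of reach is approached as far as the arm can. A call with a gripper value outside its range is refused whole. "claw" is the finger opening in mm, from 0 to 85.4, set as the call begins (left out, the last holds). The fingers move at their own pace and stop on an object; the grip force is fixed at half the most. Time passes only in rows, so rows that repeat a pose let the fingers close. It gives the time, the measured TCP pose, the force, the opening and the grip force at its end, in the units of the state.
- state(): the state, without advancing time (a new reading comes with each control period).
- grab_frame(name): name is "side" or "top" or "wrist"; returns a dict with "frame" (400x640x3 uint8, red, green, blue), "vfov" (degrees; the focal length in pixels is half the picture's height over the tangent of half this angle, whatever the lens; pixels are square), "cx", "cy" (the principal point, pixels), "rvec" (rotation vector, rad) and "tvec" (3), from world to camera coordinates, as OpenCV has them. Camera axes: x right, y down, z forward; pixel columns grow to the right and rows downward; lengths in mm; the calibration is good to about 2 mm. A picture is of the moment at which its call begins. There is no depth.
- hand_in(): hands the job in; it is judged then, once.
Trained networks look in a picture, given as the dict that the camera call returned (one of the last four; its "shot" number tells which), for a name from the list of things; names that differ only in an ending like _2 or _b are one class to them, and where a whole thing is asked for, a point or a joint stands for the part that bears it (a point fixed in the world has none). Each returns a list of dicts, best first, with "confidence" (0 to 1); they miss things now and then, are a little off and sometimes report something else, mostly with a low value. They report only what shows in the picture. A call takes as long as a camera call. They do not tell look-alikes from the thing itself.
- look_for(target, picture): "uv" ([column, row] in pixels, amid what is visible of it).
- spot_point(target, picture): "uv" ([column, row] in pixels: a listed point, or the origin of a listed thing).
The state is a dict: "clock": time; "joint_pos": joint angles; "dq": joint speeds; "tau": joint torques, N m; "position": TCP position; "tcp_rot": TCP orientation; "force": force on the tool from outside, world axes, zero at the start; "wrist_torque": the same for the moment, N m; "width": opening from 0.0 (shut) to 1.0 (fully open); "gripper_force": force on a finger pad.
Only numpy, scipy, OpenCV 4.12 (cv2) and the standard library are available. Lean on these libraries where they do the work, as an engineer would, in place of code of your own. Each camera call takes 0.05 s, during which the arm holds its last target. There are 200 camera calls.

## Working session

There is one attempt and no reset: what is moved stays moved. The work goes in short steps, Python scripts to look and compute and a tool call to move; the robot and the scene stay as the last step left them, time stands still between calls to the robot, and variables do not carry over. Pictures are saved under pics/ and viewed, at most 10 in all, crops included, and the job is handed in when it is done.

Besides the shell and the picture viewer there is one more tool, called after "Call:" by a JSON object that holds its "op" and its "data". move_arm: Moves the arm, as the interface text tells. Its arguments: {"type":"object","properties":{"targets":{"type":"array"},"claw":{"type":"number"}},"required":["targets"]}

```bash
mkdir -p pics; ls
cat > h.py <<'E'
import numpy as np, cv2, sys
sys.path.insert(0,'.')
from cell import state, grab_frame, hand_in, look_for, spot_point
def K(p):
    f=200/np.tan(np.radians(p['vfov'])/2); return np.array([[f,0,p['cx']],[0,f,p['cy']],[0,0,1.]])
def ray(p,uv):
    R=cv2.Rodrigues(np.array(p['rvec'],float))[0]; t=np.array(p['tvec'],float).ravel()
    d=R.T@np.linalg.solve(K(p),[uv[0],uv[1],1]); return -R.T@t, d/np.linalg.norm(d)
def atz(p,uv,z):
    c,d=ray(p,uv); return c+d*(z-c[2])/d[2]
def tri(obs):
    A=np.zeros((3,3));b=np.zeros(3);L=[]
    for p,uv in obs:
        c,d=ray(p,uv);M=np.eye(3)-np.outer(d,d);A+=M;b+=M@c;L.append((M,c))
    x=np.linalg.solve(A,b); return x,[float(np.linalg.norm(M@(x-c))) for M,c in L]
def proj(p,X):
    return cv2.projectPoints(np.array(X,float).reshape(-1,3),np.array(p['rvec'],float),np.array(p['tvec'],float),K(p),None)[0].reshape(-1,2)
def save(p,n): cv2.imwrite('pics/'+n,p['frame'][:,:,::-1])
E
python3 - <<'E'
from h import *
np.set_printoptions(precision=1,suppress=True)
P={n:grab_frame(n) for n in('side','top','wrist')}
for n,p in P.items():
    save(p,n+'0.png'); print(n,p['vfov'],ray(p,(320,200)))
    for t in 'stop_face guide_mid carton handle shaft_seat cam_mid'.split():
        print(n,t,[(np.round(r['uv'],1).tolist(),round(r['confidence'],2)) for r in spot_point(t,p)][:4])
print(state())
cv2.imwrite('pics/both.png',np.vstack([P['side']['frame'],P['top']['frame']])[:,:,::-1][::1])
E
```

```text
pics
side 47.15289460325667 (array([140. , 806.5, 971.1]), array([ 0.3, -0.7, -0.6]))
side stop_face [([294.5, 195.2], 0.8)]
side guide_mid []
side carton [([345.9, 346.1], 0.92), ([261.2, 244.6], 0.75), ([292.6, 195.8], 0.41)]
side handle [([321.9, 292.4], 0.82), ([306.0, 317.0], 0.59)]
side shaft_seat [([312.6, 207.2], 0.76)]
side cam_mid [([309.7, 217.7], 0.72)]
top 51.13624598891236 (array([ 169.8, -122.9, 1629.8]), array([ 0.2,  0. , -1. ]))
top stop_face [([341.1, 161.4], 0.95)]
top guide_mid [([271.5, 163.4], 0.85)]
top carton [([238.5, 248.0], 0.87), ([288.8, 163.0], 0.58)]
top handle [([276.6, 215.3], 0.71), ([318.6, 183.7], 0.63), ([252.9, 215.8], 0.47)]
top shaft_seat [([320.7, 184.4], 0.76)]
top cam_mid [([318.2, 179.9], 0.72)]
wrist 67.77300048869043 (array([ 357.6, -576.9,  373.7]), array([-0.3, -0.1, -0.9]))
wrist stop_face []
wrist guide_mid []
wrist carton []
wrist handle []
wrist shaft_seat []
wrist cam_mid []
{'clock': 1.05, 'joint_pos': array([ 1. ,  0.4,  0.1,  1.6, -0. ,  1.1, -0.1]), 'dq': array([-0., -0., -0.,  0.,  0.,  0., -0.]), 'tau': array([  0. , -95. ,   3.8, -46.4,   0. ,   0. ,   0. ]), 'position': array([ 284.3, -612.2,  231.3]), 'tcp_rot': array([ 1. ,  0.2,  0. , -0. ]), 'force': array([-0.1, -1.3, -0. ]), 'wrist_torque': array([0., 0., 0.]), 'gripper_force': 0.0, 'width': 0.9995087942656233}
```

View pics/side0.png

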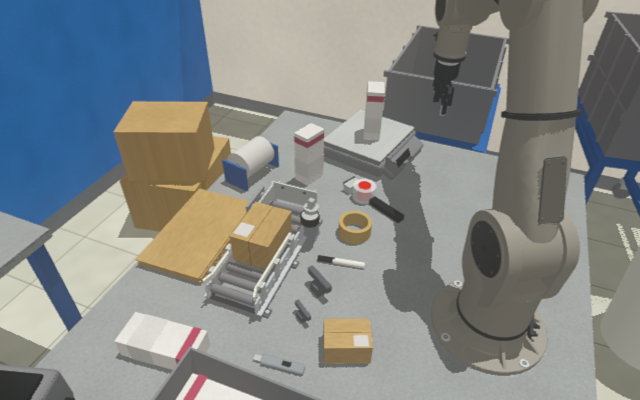

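View pics/top0.png

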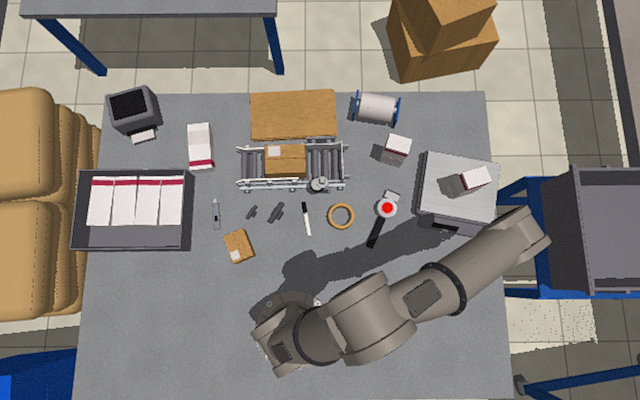

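The side view shows the carton on the rollers at (261,237) and a small decoy carton at (346,342). There are two T-handles, at side (319,279) / top (277,212) and side (303,310) / top (252,212). The first looks larger, and I'll confirm that in a crop. The shaft is at top (319,185).

Run:
```python
from h import *
np.set_printoptions(precision=1,suppress=True)
S=grab_frame('side');T=grab_frame('top')
s=lambda t,p:[r['uv'] for r in spot_point(t,p)]
for t in 'stop_face shaft_seat cam_mid carton handle'.split():
    for a in s(t,S):
        for b in s(t,T):
            x,e=tri([(S,a),(T,b)])
            if max(e)<12: print(t,np.round(a),np.round(b),x,e)
for b in s('guide_mid',T): print('guide z84',atz(T,b,84))
for b in s('stop_face',T): print('stop z85',atz(T,b,85))
for b in s('shaft_seat',T): print('seat z124',atz(T,b,124))
c=cv2.resize(S['frame'][190:340,200:400],None,fx=4,fy=4,interpolation=cv2.INTER_CUBIC)[:,:,::-1]
d=cv2.resize(T['frame'][130:230,225:355],None,fx=5,fy=5,interpolation=cv2.INTER_CUBIC)[:,:,::-1]
cv2.imwrite('pics/cs.png',c);cv2.imwrite('pics/ct.png',d)
```

```text
stop_face [295. 196.] [341. 164.] [ 613.3 -183.8   79.9] [3.270111249798881, 3.2701112497987426]
shaft_seat [311. 208.] [318. 186.] [515.8 -94.2 134.6] [7.1839160177423445, 7.183916017742162]
shaft_seat [311. 208.] [322. 185.] [ 523.3 -110.   119.9] [6.515830940938479, 6.515830940938409]
cam_mid [311. 219.] [317. 182.] [529.2 -95.   91.6] [4.230610271505465, 4.23061027150559]
carton [346. 346.] [237. 252.] [291.5 216.6  28.2] [10.165566638243503, 10.165566638243408]
carton [266. 245.] [287. 160.] [622.4  23.5  59.7] [10.715952091128335, 10.715952091128322]
handle [318. 291.] [255. 214.] [410.9 137.8  89.2] [4.596651317201712, 4.5966513172017605]
handle [302. 318.] [255. 214.] [436.5 156.9 -13.2] [4.771237713742851, 4.771237713742805]
guide z84 [610.   88.4  84. ]
stop z85 [ 608.5 -184.2   85. ]
seat z124 [511.  -95.5 124. ]
seat z124 [ 515.8 -111.4  124. ]
```

View pics/cs.png

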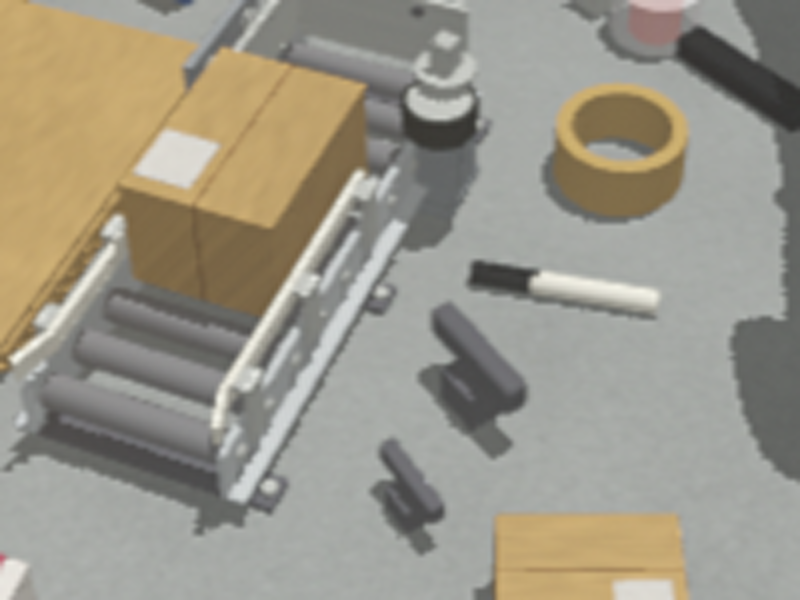

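View pics/ct.png

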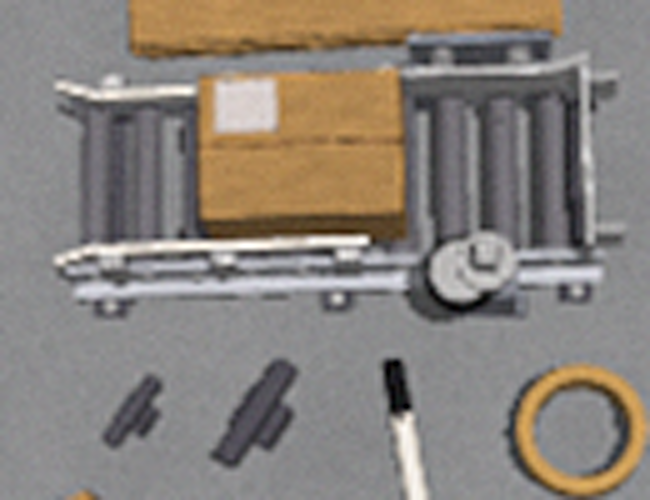

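The crops confirm it. The T-handle at top (276,212) / side (320,281) is clearly longer than the one at top (252,212) / side (303,310), so it is the one meant. The carton on the rollers is the larger one. Next I'll move the wrist camera over the work.

```bash
cat >> h.py <<'E'
from scipy.spatial.transform import Rotation as Ro
def go(xyz,yaw=None):
    """tool-axis shift & twist from the current pose to world xyz / yaw(deg of tool x)"""
    s=state();R=Ro.from_quat(s['tcp_rot']).as_matrix();d=R.T@(np.array(xyz)-s['position'])
    y0=np.degrees(np.arctan2(R[1,0],R[0,0])); tw=None if yaw is None else (y0-yaw+180)%360-180
    print('pos',np.round(s['position'],1),'yaw',round(y0,1),'down',np.round(R[:,2],3),'-> d',np.round(d,1),'twist',tw,'q7',round(s['joint_pos'][6],2),'t',s['clock'],'F',np.round(s['force'],1))
E
python3 -c "
from h import *
go((540,40,380),0)"
```

```text
pos [ 284.3 -612.2  231.3] yaw 24.9 down [-0.  0. -1.] -> d [ 506.6 -483.8 -148.7] twist 24.91169925989726 q7 -0.07 t 1.9 F [1.1 0.3 0.8]
```

Call:
{"op": "move_arm", "data": {"targets": [{"dz": -50},{"dz": -100},{"dz": -150},{"dx": 45,"dy": -40,"dz": -150,"twist": -6},{"dx": 75,"dy": -80,"dz": -150,"twist": -12},{"dx": 110,"dy": -115,"dz": -150,"twist": -18},{"dx": 145,"dy": -150,"dz": -150,"twist": -24},{"dx": 180,"dy": -185,"dz": -150,"twist": -30},{"dx": 215,"dy": -220,"dz": -150,"twist": -36},{"dx": 250,"dy": -255,"dz": -150,"twist": -42},{"dx": 285,"dy": -290,"dz": -150,"twist": -48},{"dx": 320,"dy": -325,"dz": -150,"twist": -54}]}}

```text
validation failed for argument at $.ta...
```

```bash
python3 -c "
from h import *
go((520,130,380),90)"
```

```text
pos [ 284.3 -612.2  231.3] yaw 24.9 down [-0.  0. -1.] -> d [ 526.4 -573.9 -148.6] twist -65.08830074010274 q7 -0.07 t 1.9 F [1.1 0.3 0.8]
```

Call:
{"op": "move_arm", "data": {"targets": [{"dx": 0,"dy": 0,"dz": -50,"twist": 0},{"dx": 0,"dy": 0,"dz": -100,"twist": 0},{"dx": 0,"dy": 0,"dz": -150,"twist": 0},{"dx": 35,"dy": -35,"dz": -150,"twist": -6},{"dx": 70,"dy": -70,"dz": -150,"twist": -12},{"dx": 105,"dy": -105,"dz": -150,"twist": -18},{"dx": 140,"dy": -140,"dz": -150,"twist": -24},{"dx": 175,"dy": -175,"dz": -150,"twist": -30},{"dx": 210,"dy": -210,"dz": -150,"twist": -36},{"dx": 245,"dy": -250,"dz": -150,"twist": -42},{"dx": 280,"dy": -285,"dz": -150,"twist": -48},{"dx": 315,"dy": -320,"dz": -150,"twist": -54}]}}

```text
clock: 3.1
position: [434.6, -189.3, 381.7]
tcp_rot: [0.771, 0.637, 0.0, 0.0]
force: [1.6, -1.0, -0.1]
width: 0.995
gripper_force: 0.0
```

```bash
python3 -c "
from h import *
go((520,130,380),90)"
```

```text
pos [ 434.6 -189.3  381.7] yaw 79.1 down [ 0.001 -0.001 -1.   ] -> d [329.7  23.7   1.6] twist -10.858243511091246 q7 0.09 t 3.1 F [ 1.6 -1.  -0.1]
```

Call:
{"op": "move_arm", "data": {"targets": [{"dx": 50,"dy": 5,"dz": 0,"twist": -4},{"dx": 100,"dy": 10,"dz": 0,"twist": -8},{"dx": 150,"dy": 15,"dz": 0,"twist": -11},{"dx": 200,"dy": 20,"dz": 0,"twist": -11},{"dx": 250,"dy": 24,"dz": 0,"twist": -11},{"dx": 290,"dy": 24,"dz": 0,"twist": -11},{"dx": 330,"dy": 24,"dz": 0,"twist": -11},{"dx": 330,"dy": 24,"dz": 0,"twist": -11},{"dx": 330,"dy": 24,"dz": 0,"twist": -11}]}}

```text
clock: 4.0
position: [521.4, 128.7, 381.1]
tcp_rot: [0.707, 0.707, -0.0, -0.0]
force: [0.4, -0.5, 0.2]
width: 1.001
gripper_force: 0.0
```

Run:
```python
from h import *
import pickle
W=grab_frame('wrist'); save(W,'w1.png'); pickle.dump(W,open('w1.pkl','wb'))
for t in 'stop_face guide_mid carton handle shaft_seat cam_mid'.split():
    print(t,[(np.round(r['uv'],1).tolist(),round(r['confidence'],2)) for r in spot_point(t,W)][:4])
go((520,130,380),90)
```

```text
stop_face [([375.7, 327.2], 0.77), ([381.7, 374.4], 0.27)]
guide_mid [([258.9, 39.0], 0.5)]
carton [([376.3, 215.8], 0.95)]
handle [([272.1, 129.5], 0.9), ([272.5, 181.8], 0.8)]
shaft_seat [([329.5, 310.1], 0.58)]
cam_mid [([324.6, 290.9], 0.9), ([378.9, 372.6], 0.67)]
pos [521.6 127.2 381.5] yaw 89.8 down [ 0. -0. -1.] -> d [ 2.8 -1.6  1.5] twist -0.1650175718183391 q7 -0.44 t 4.35 F [-0.2  0.7  0.1]
```

View pics/w1.png

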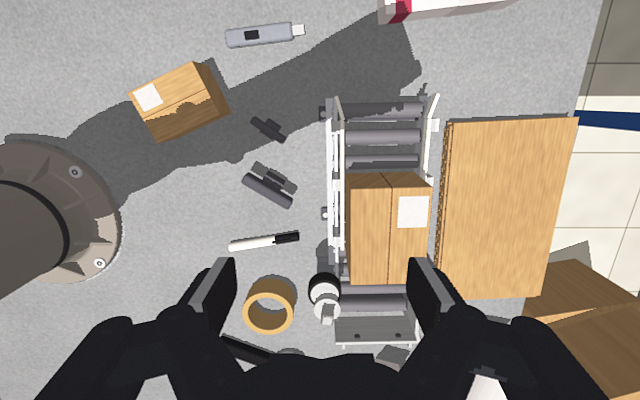

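Run:
```python
from h import *
import pickle
np.set_printoptions(precision=1,suppress=True)
W=pickle.load(open('w1.pkl','rb'));S=grab_frame('side');T=grab_frame('top')
print('cam',ray(W,(320,200)))
print('carton top corners',[atz(W,u,145) for u in((351,174),(431,176),(429,284),(351,284))])
print('stop',atz(W,(375.7,327.2),85),'carton o',atz(W,(376.3,215.8),55))
for n,w,b,a in (('handle',(272.5,181.8),(276.6,215.3),(319,291.7)),('seat',(329.5,310),(320,184.7),(312,207.5)),('cam',(324.6,290.9),(317.5,181),(310,218.5)),('stop',(375.7,327.2),(341,162.5),(294.7,195.7))):
    print(n,*tri([(W,w),(T,b),(S,a)]),*tri([(W,w),(T,b)]),'|',*tri([(W,w),(S,a)]))
Z=cv2.resize(W['frame'][85:355,220:460],None,fx=2.2,fy=2.2,interpolation=cv2.INTER_CUBIC)
cv2.imwrite('pics/w1c.png',Z[:,:,::-1])
```

```text
cam (array([520.2, 211.4, 524.2]), array([-0. , -0.3, -0.9]))
carton top corners [array([559.2, 118.9, 145. ]), array([664. , 116.2, 145. ]), array([680.5, -48.6, 145. ]), array([564.6, -48.7, 145. ])]
stop [ 619.5 -181.5   85. ] carton o [613.6  24.3  55. ]
handle [428.7  68.5  -4.6] [2.3631192278805, 4.368167806500789, 2.1708029700425167] [427.6  68.1  -9.9] [3.0932513943334694, 3.093251394333453] | [430.9  67.6  -5. ] [0.20712980462638458, 0.20712980462617034]
seat [ 525.5 -106.4  125.6] [8.921470921546499, 8.931784668274272, 0.7647776951182361] [ 525.2 -106.4  126.8] [8.909161724964234, 8.909161724964385] | [ 534.5 -126.7  106. ] [0.11596550124182194, 0.11596550124181135]
cam [530.2 -94.8  95.3] [4.248013221825112, 7.614668766903319, 4.325526316918482] [531.  -93.4 102.9] [5.275210826483599, 5.275210826483425] | [527.1 -97.7  91.1] [1.7239833308301267, 1.7239833308301797]
stop [ 617.5 -185.5   79.5] [3.1956894513780334, 3.298984377562355, 0.13864300473055505] [ 617.5 -185.6   79.3] [3.2461031779979193, 3.246103177998096] | [ 622.6 -195.1   70.4] [0.5356761300932629, 0.535676130093218]
```

View pics/w1c.png

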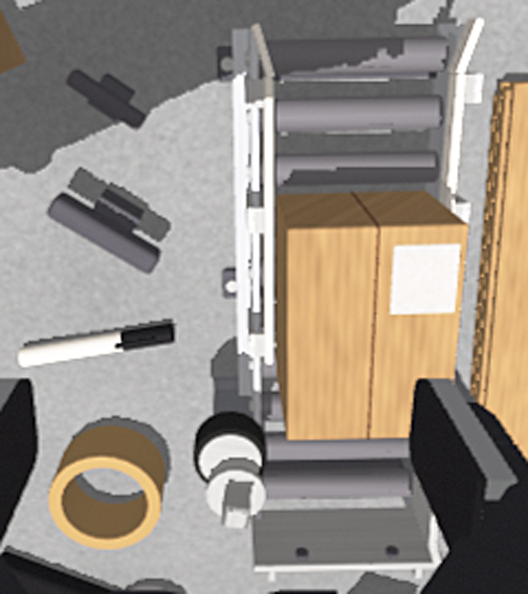

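The zoomed crop shows the bay clear. The carton's rear top edge is at w1 row ~188 and the shaft square at w1 (328,315). Next I push the carton from behind with the fingers closed.

Call:
{"op": "move_arm", "data": {"targets": [{"dx": 20,"dy": 35,"dz": 0,"twist": 0},{"dx": 40,"dy": 70,"dz": 20,"twist": 0},{"dx": 50,"dy": 93,"dz": 50,"twist": 0},{"dx": 50,"dy": 93,"dz": 95,"twist": 0},{"dx": 50,"dy": 93,"dz": 140,"twist": 0},{"dx": 50,"dy": 93,"dz": 185,"twist": 0},{"dx": 50,"dy": 93,"dz": 230,"twist": 0},{"dx": 50,"dy": 93,"dz": 260,"twist": 0},{"dx": 50,"dy": 93,"dz": 276,"twist": 0},{"dx": 50,"dy": 93,"dz": 276,"twist": 0}], "claw": 0}}

```text
clock: 5.45
position: [613.8, 177.4, 103.6]
tcp_rot: [0.708, 0.707, -0.001, -0.001]
force: [0.1, -0.1, 0.3]
width: 0.002
gripper_force: 0.0
```

Run:
```python
from h import *
go((614,-23,105),90)
W=grab_frame('wrist'); save(W,'w2.png')
print([(np.round(r['uv'],1).tolist(),round(r['confidence'],2)) for r in look_for('carton',W)][:4])
```

```text
pos [613.8 177.4 103.6] yaw 89.9 down [-0.003 -0.001 -1.   ] -> d [-200.4    0.6   -1.2] twist -0.09430311166761385 q7 -0.68 t 5.45 F [ 0.1 -0.1  0.3]
[([319.5, 342.2], 0.91), ([11.3, 178.8], 0.77), ([111.9, 326.4], 0.66)]
```

Call:
{"op": "move_arm", "data": {"targets": [{"dx": -30,"dy": 0,"dz": 0,"twist": 0},{"dx": -50,"dy": 0,"dz": 0,"twist": 0},{"dx": -60,"dy": 0,"dz": 0,"twist": 0},{"dx": -68,"dy": 0,"dz": 0,"twist": 0},{"dx": -78,"dy": 0,"dz": 0,"twist": 0},{"dx": -90,"dy": 0,"dz": 0,"twist": 0},{"dx": -102,"dy": 0,"dz": 0,"twist": 0},{"dx": -114,"dy": 0,"dz": 0,"twist": 0},{"dx": -126,"dy": 0,"dz": 0,"twist": 0},{"dx": -138,"dy": 0,"dz": 0,"twist": 0},{"dx": -150,"dy": 0,"dz": 0,"twist": 0},{"dx": -160,"dy": 0,"dz": 0,"twist": 0}]}}

```text
clock: 6.75
position: [615.2, 16.9, 106.1]
tcp_rot: [0.708, 0.706, 0.001, 0.001]
force: [2.7, 1.0, 6.3]
width: -0.003
gripper_force: 0.8
```

Call:
{"op": "move_arm", "data": {"targets": [{"dx": -8,"dy": 0,"dz": 0,"twist": 0},{"dx": -14,"dy": 0,"dz": 0,"twist": 0},{"dx": -20,"dy": 0,"dz": 0,"twist": 0},{"dx": -26,"dy": 0,"dz": 0,"twist": 0},{"dx": -31,"dy": 0,"dz": 0,"twist": 0},{"dx": -34,"dy": 0,"dz": 0,"twist": 0}]}}

```text
clock: 7.35
position: [615.0, -17.0, 106.0]
tcp_rot: [0.708, 0.706, 0.001, 0.001]
force: [3.1, 2.0, 7.0]
width: 0.002
gripper_force: 0.6
```

Run:
```python
from h import *
go((614,-23,105),90)
T=grab_frame('top');S=grab_frame('side')
cv2.imwrite('pics/p1.png',np.vstack([cv2.resize(T['frame'][130:210,225:375],None,fx=4,fy=4,interpolation=2),cv2.resize(S['frame'][165:265,230:380],None,fx=4,fy=4,interpolation=2)[:280]])[:,:,::-1])
```

```text
pos [615. -17. 106.] yaw 89.9 down [ 0.002  0.    -1.   ] -> d [-6. -1.  1.] twist -0.11047747104467476 q7 -0.37 t 7.35 F [3.1 2.  7. ]
```

View pics/p1.png

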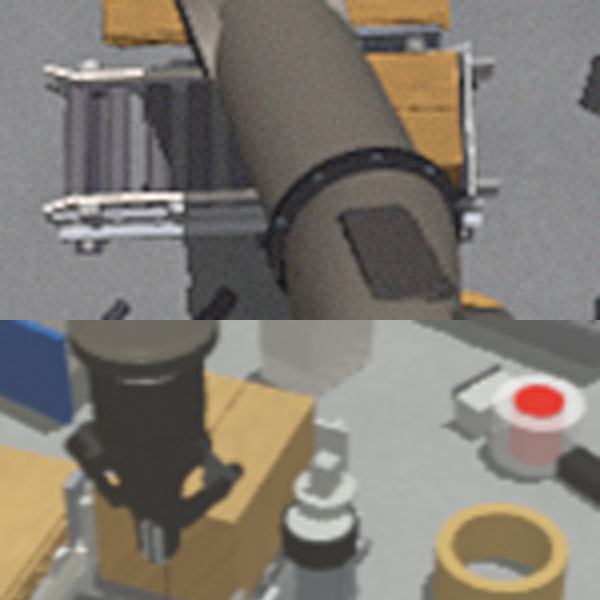

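The carton is at or very near the stop in the top view. I'll continue gently until the force rises.

Call:
{"op": "move_arm", "data": {"targets": [{"dx": -3,"dy": 0,"dz": 0,"twist": 0},{"dx": -5,"dy": 0,"dz": 0,"twist": 0},{"dx": -5,"dy": 0,"dz": 0,"twist": 0}]}}

```text
clock: 7.75
position: [614.9, -22.0, 106.0]
tcp_rot: [0.708, 0.706, 0.0, 0.001]
force: [1.5, -1.2, 7.1]
width: 0.002
gripper_force: 0.4
```

Call:
{"op": "move_arm", "data": {"targets": [{"dx": -3,"dy": 0,"dz": 0,"twist": 0},{"dx": -5,"dy": 0,"dz": 0,"twist": 0},{"dx": -5,"dy": 0,"dz": 0,"twist": 0}]}}

```text
clock: 8.05
position: [615.2, -23.8, 106.1]
tcp_rot: [0.707, 0.707, 0.002, -0.0]
force: [4.1, 12.7, 6.5]
width: -0.001
gripper_force: 6.2
```

Contact with the stop shows as 12.7 N in y. I'll back off and look at the handle from two wrist places.

Call:
{"op": "move_arm", "data": {"targets": [{"dx": 30,"dy": 0,"dz": 0,"twist": 0},{"dx": 60,"dy": 0,"dz": -20,"twist": 0},{"dx": 80,"dy": 0,"dz": -65,"twist": 0},{"dx": 100,"dy": -20,"dz": -110,"twist": 0},{"dx": 125,"dy": -60,"dz": -150,"twist": 0},{"dx": 125,"dy": -105,"dz": -155,"twist": 0},{"dx": 125,"dy": -150,"dz": -155,"twist": 0},{"dx": 125,"dy": -185,"dz": -155,"twist": 0},{"dx": 125,"dy": -185,"dz": -155,"twist": 0},{"dx": 125,"dy": -185,"dz": -155,"twist": 0}], "claw": 85}}

```text
clock: 9.05
position: [429.3, 98.4, 260.8]
tcp_rot: [0.708, 0.706, 0.0, 0.001]
force: [0.3, 0.3, -0.3]
width: 0.996
gripper_force: 0.0
```

```bash
cat > m.py <<'E'
from h import *
import pickle
np.set_printoptions(precision=1,suppress=True)
n=sys.argv[1]
W=grab_frame('wrist'); save(W,n+'.png'); pickle.dump(W,open(n+'.pkl','wb'))
for t in sys.argv[2:]:
    print(t,[(np.round(r['uv'],1).tolist(),round(r['confidence'],2)) for r in spot_point(t,W)][:4])
go((430,100,260),90)
E
python3 m.py w3 handle shaft_seat
```

```text
handle [([328.1, 112.3], 0.92), ([320.1, 187.7], 0.81)]
shaft_seat [([406.0, 355.0], 0.9)]
pos [430.2  98.9 260.3] yaw 89.9 down [-0.  0. -1.] -> d [ 1.1 -0.2  0.3] twist -0.11192062915574752 q7 -0.4 t 9.2 F [-0.4 -0.8 -0.2]
```

Call:
{"op": "move_arm", "data": {"targets": [{"dx": -40,"dy": 15,"dz": 0,"twist": 0},{"dx": -80,"dy": 30,"dz": 0,"twist": 0},{"dx": -115,"dy": 45,"dz": 0,"twist": 0},{"dx": -115,"dy": 50,"dz": 0,"twist": 0},{"dx": -115,"dy": 50,"dz": 0,"twist": 0}]}}

```text
clock: 9.7
position: [480.1, -16.5, 259.6]
tcp_rot: [0.708, 0.706, 0.0, -0.001]
force: [0.6, 0.1, -0.2]
width: 0.995
gripper_force: 0.0
```

```bash
python3 m.py w4 handle shaft_seat cam_mid stop_face carton
python3 - <<'E'
from h import *
import pickle
a,b=[pickle.load(open(n,'rb'))['frame'] for n in('w3.pkl','w4.pkl')]
cv2.imwrite('pics/w34.png',np.hstack([cv2.resize(a[100:400,220:520],None,fx=1.33,fy=2,interpolation=2) if 0 else cv2.resize(a[120:400,240:440],(400,560),interpolation=2),cv2.resize(b[80:360,220:420],(400,560),interpolation=2)])[:,:,::-1])
E
```

```text
handle [([283.5, 99.4], 0.93), ([282.0, 11.3], 0.88), ([429.8, 238.4], 0.41)]
shaft_seat [([368.7, 274.1], 0.62)]
cam_mid [([363.9, 242.4], 0.69)]
stop_face []
carton [([427.9, 240.2], 0.86)]
pos [479.1 -15.3 260.4] yaw 90.0 down [ 0.  0. -1.] -> d [115.2 -49.1   0.4] twist -0.014246723437821629 q7 -0.17 t 10.0 F [ 0.3 -0.4 -0.1]
```

View pics/w34.png

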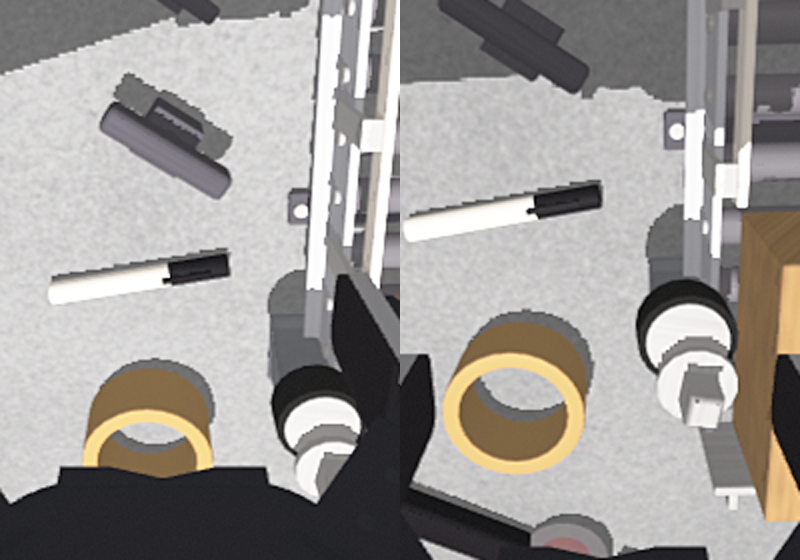

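Run:
```python
from h import *
import pickle
np.set_printoptions(precision=1,suppress=True)
W={k:pickle.load(open(k+'.pkl','rb')) for k in('w1','w3','w4')}
print('handle',tri([(W['w1'],(272.5,181.8)),(W['w3'],(320.1,187.7)),(W['w4'],(283.5,99.4))]))
print('handle34',tri([(W['w3'],(320.1,187.7)),(W['w4'],(283.5,99.4))]))
print('h z0',[atz(W[k],u,0) for k,u in(('w1',(272.5,181.8)),('w3',(320.1,187.7)),('w4',(283.5,99.4)))])
a,b=atz(W['w3'],(292,176.5),54),atz(W['w3'],(354,214),54);print('bar',a,b,(a+b)/2,np.linalg.norm(a-b),np.degrees(np.arctan2(*(b-a)[1::-1])))
a,b=atz(W['w4'],(239,80),54),atz(W['w4'],(313,124),54);print('bar4',a,b,(a+b)/2)
print('seat',tri([(W['w1'],(329.5,310.1)),(W['w3'],(406,355)),(W['w4'],(368.7,274.1))]))
print('seat z124',[atz(W[k],u,124) for k,u in(('w1',(329.5,310.1)),('w3',(406,355)),('w4',(368.7,274.1)))])
print('cam',[atz(W[k],u,97) for k,u in(('w1',(324.6,290.9)),('w4',(363.9,242.4)))])
print('sq top z150',atz(W['w4'],(220+(703-400)/2,80+414/2),150))
```

```text
handle (array([429.4,  65.4,  -2.6]), [3.0594515415518004, 4.4336972227628815, 1.4067675279068037])
handle34 (array([429.2,  65.6,   7.4]), [2.479771993277199, 2.479771993277229])
h z0 [array([431.6,  68.8,   0. ]), array([426.9,  62.4,   0. ]), array([430.6,  66.5,   0. ])]
bar [393.1  92.4  54. ] [469.7  43.6  54. ] [431.4  68.   54. ] 90.77957060278719 -32.51358639161365
bar4 [389.5  86.6  54. ] [469.6  39.8  54. ] [429.6  63.2  54. ]
seat (array([ 532.7, -118.3,  116.3]), [1.4350383334893937, 0.6096839054107169, 1.6904363708855834])
seat z124 [array([ 533.8, -112.5,  124. ]), array([ 530.1, -111.2,  124. ]), array([ 529.7, -112.4,  124. ])]
cam [array([526.1, -95.3,  97. ]), array([527.2, -88.1,  97. ])]
sq top z150 [ 528.5 -110.5  150. ]
```

Call:
{"op": "move_arm", "data": {"targets": [{"dx": -12,"dy": 25,"dz": 25,"twist": 0},{"dx": -24,"dy": 49,"dz": 50,"twist": 0},{"dx": -24,"dy": 49,"dz": 70,"twist": 0},{"dx": -24,"dy": 49,"dz": 70,"twist": 0},{"dx": -24,"dy": 49,"dz": 70,"twist": 0}]}}

```text
clock: 10.5
position: [528.0, -39.4, 190.8]
tcp_rot: [0.707, 0.707, -0.0, -0.0]
force: [-0.4, -1.2, 1.1]
width: 0.992
gripper_force: 0.0
```

```bash
python3 m.py w5 handle shaft_seat cam_mid
python3 - <<'E'
from h import *
import pickle
W=pickle.load(open('w5.pkl','rb'))
print(proj(W,[[529.5,-111,124],[529.5,-111,150]]),[ (np.round(r['uv']).tolist(),r['confidence']) for r in look_for('shaft_seat',W)])
u,v=proj(W,[[529.5,-111,140]])[0].astype(int)
v=min(v,350);c=W['frame'][v-50:v+50,u-65:u+65];print(u-65,v-50)
cv2.imwrite('pics/w5c.png',cv2.resize(c,None,fx=6,fy=6,interpolation=2)[:,:,::-1])
E
```

```text
handle [([228.3, 75.1], 0.86)]
shaft_seat [([325.9, 294.5], 0.81)]
cam_mid [([320.0, 257.1], 0.65)]
pos [528.6 -39.9 191.7] yaw 89.9 down [ 0. -0. -1.] -> d [139.7 -98.6 -68.6] twist -0.07632419797363355 q7 -0.21 t 10.7 F [-0.2 -0.1  1.1]
[[324.44413305 294.59012817]
 [324.80435168 316.14081921]] [([324.0, 272.0], 0.91)]
259 257
```

View pics/w5c.png

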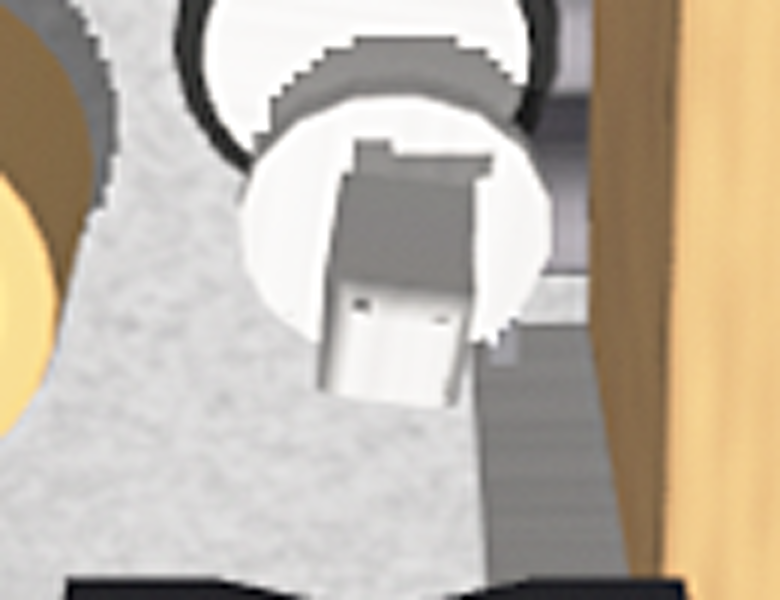

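Run:
```python
from h import *
import pickle
np.set_printoptions(precision=1,suppress=True)
W=pickle.load(open('w5.pkl','rb'))
f=lambda u,z:atz(W,(259+u[0]/6,257+u[1]/6),z)
print('seat',f((397,225),124),atz(W,(325.9,294.5),124),'width collar',f((243,222),124),f((552,222),124),'ytop',f((397,95),124))
for a,b,z in(((345,178),(475,188),124),((332,280),(472,294),146),((320,388),(458,408),147)):
    A,B=f(a,z),f(b,z);print(z,A,B,np.linalg.norm(A-B),np.degrees(np.arctan2(*(B-A)[1::-1])))
W3=[pickle.load(open(k+'.pkl','rb')) for k in('w3','w4','w5','w1')]
print(tri(list(zip(W3,[(406,355),(368.7,274.1),(325.9,294.5),(329.5,310.1)]))))
print('handle',atz(W,(228.3,75.1),0), 'cam',atz(W,(320,257),97))
go((430,66,150),148)
```

```text
seat [ 530.1 -110.9  124. ] [ 530.7 -110.9  124. ] width collar [ 508.7 -110.4  124. ] [ 551.6 -110.4  124. ] ytop [530.  -90.2 124. ]
124 [ 522.9 -103.3  124. ] [ 540.8 -104.9  124. ] 17.971392810388668 -5.160420433875194
146 [ 521.6 -102.9  146. ] [ 539.3 -105.   146. ] 17.764312649425094 -6.837566652031374
147 [ 520.  -118.7  147. ] [ 537.7 -121.8  147. ] 17.988698564765354 -10.086602950392697
(array([ 531.9, -115.9,  118.8]), [0.5104778500748409, 1.143002207034379, 1.4033288828527166, 2.2356641452227866])
handle [430.5  67.1   0. ] cam [525.7 -91.   97. ]
pos [528.5 -40.  191.5] yaw 89.9 down [ 0. -0. -1.] -> d [105.8 -98.7  41.2] twist -58.078019610374014 q7 -0.21 t 10.75 F [ 0.1  0.3 -0.4]
```

Call:
{"op": "move_arm", "data": {"targets": [{"dx": 10,"dy": -15,"dz": -10,"twist": -8},{"dx": 25,"dy": -30,"dz": -10,"twist": -16},{"dx": 45,"dy": -50,"dz": -5,"twist": -24},{"dx": 65,"dy": -70,"dz": 0,"twist": -32},{"dx": 85,"dy": -85,"dz": 15,"twist": -40},{"dx": 100,"dy": -95,"dz": 35,"twist": -48},{"dx": 106,"dy": -98.5,"dz": 55,"twist": -56},{"dx": 106,"dy": -98.5,"dz": 70,"twist": -59},{"dx": 106,"dy": -98.5,"dz": 75,"twist": -59},{"dx": 106,"dy": -98.5,"dz": 75,"twist": -59}], "claw": 55}}

```text
clock: 11.75
position: [429.9, 66.0, 115.4]
tcp_rot: [0.269, 0.963, -0.0, -0.0]
force: [-0.6, -0.4, 0.2]
width: 0.646
gripper_force: 0.0
```

```bash
python3 m.py w6 handle
python3 - <<'E'
from h import *
import pickle
np.set_printoptions(precision=1,suppress=True)
W=pickle.load(open('w6.pkl','rb'))
print([atz(W,r['uv'],0) for r in spot_point('handle',W)])
go((430,66,33),149)
E
```

```text
handle [([423.4, 144.6], 0.98), ([322.7, 195.0], 0.63)]
pos [430.4  66.1 116.1] yaw 148.8 down [ 0. -0. -1.] -> d [  17.8   28.9 -143.9] twist 58.80362167453231 q7 0.46 t 11.85 F [-0.6  0.4  0.1]
[array([436. , 165.5,   0. ]), array([430. ,  67.6,   0. ])]
pos [430.5  66.  116.2] yaw 148.8 down [ 0. -0. -1.] -> d [ 0.5 -0.4 83.2] twist -0.18609880864534034 q7 0.46 t 11.9 F [-0.8  0.2 -0.2]
```

View pics/w6.png

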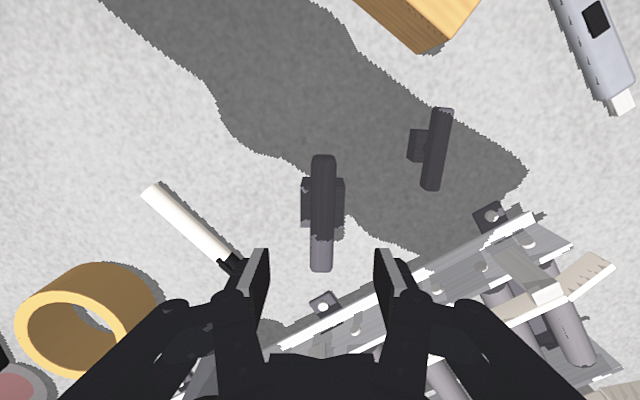

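The picture shows the bar nearly vertical, from (323,154) to (321,272), so it lines up with the tool's x. The small handle is at (435,148), off to the side.

Run:
```python
from h import *
import pickle
np.set_printoptions(precision=1,suppress=True)
W=pickle.load(open('w6.pkl','rb'))
for z in(52,58):
  a,b=atz(W,(323,154.5),z),atz(W,(321,271.5),z);print(a,b,(a+b)/2,np.linalg.norm(a-b),np.degrees(np.arctan2(*(a-b)[1::-1])))
a,b=atz(W,(301,200),30),atz(W,(344,200),30);print(a,b,(a+b)/2)
```

```text
[390.4  91.4  52. ] [469.7  41.8  52. ] [430.   66.6  52. ] 93.60261051821277 147.946448277726
[389.4  91.9  58. ] [466.5  43.7  58. ] [427.9  67.8  58. ] 90.88228490690526 147.94644827772598
[416.2  55.2  30. ] [434.3  85.   30. ] [425.3  70.1  30. ]
```

Call:
{"op": "move_arm", "data": {"targets": [{"dx": 1,"dy": 0,"dz": 35,"twist": 0},{"dx": 1,"dy": 0,"dz": 65,"twist": 1},{"dx": 1,"dy": 0,"dz": 80,"twist": 1},{"dx": 1,"dy": 0,"dz": 83,"twist": 1},{"dx": 1,"dy": 0,"dz": 83,"twist": 1}]}}

```text
clock: 12.4
position: [429.4, 66.7, 32.8]
tcp_rot: [0.277, 0.961, 0.0, 0.0]
force: [0.1, 0.0, -0.7]
width: 0.641
gripper_force: 0.0
```

Call:
{"op": "move_arm", "data": {"targets": [{"dx": 0,"dy": 0,"dz": 0,"twist": 0},{"dx": 0,"dy": 0,"dz": 0,"twist": 0},{"dx": 0,"dy": 0,"dz": 0,"twist": 0},{"dx": 0,"dy": 0,"dz": 0,"twist": 0},{"dx": 0,"dy": 0,"dz": 0,"twist": 0},{"dx": 0,"dy": 0,"dz": 0,"twist": 0}], "claw": 10}}

```text
clock: 13.0
position: [429.7, 66.6, 33.3]
tcp_rot: [0.277, 0.961, 0.0, 0.001]
force: [-2.2, -0.2, 13.1]
width: 0.198
gripper_force: 58.2
```

Call:
{"op": "move_arm", "data": {"targets": [{"dx": 0,"dy": 0,"dz": -20,"twist": 0},{"dx": 0,"dy": 0,"dz": -60,"twist": 0},{"dx": 0,"dy": 0,"dz": -105,"twist": 0},{"dx": 0,"dy": 0,"dz": -150,"twist": 0},{"dx": -5,"dy": -5,"dz": -180,"twist": -4},{"dx": -30,"dy": -15,"dz": -180,"twist": -8},{"dx": -65,"dy": -35,"dz": -180,"twist": -12},{"dx": -100,"dy": -55,"dz": -180,"twist": -16},{"dx": -135,"dy": -75,"dz": -180,"twist": -20},{"dx": -165,"dy": -90,"dz": -180,"twist": -24},{"dx": -179,"dy": -98,"dz": -180,"twist": -25},{"dx": -179,"dy": -98,"dz": -180,"twist": -25}]}}

```text
clock: 14.2
position: [529.0, -114.0, 212.1]
tcp_rot: [0.063, 0.998, 0.0, -0.0]
force: [0.2, 0.3, -3.2]
width: 0.199
gripper_force: 59.9
```

Run:
```python
from h import *
go((530,-111.5,190),173)
s=state();print(s['width'],s['gripper_force'])
S=grab_frame('side');T=grab_frame('top');W=grab_frame('wrist')
a=cv2.resize(S['frame'][150:250,260:360],(400,400),interpolation=2);b=cv2.resize(W['frame'],(640,400))[:,120:520]
cv2.imwrite('pics/f1.png',np.hstack([a,b])[:,:,::-1])
```

```text
pos [ 529.  -114.   212.1] yaw 172.7 down [-0.  0. -1.] -> d [-0.7  2.6 22.1] twist -0.25332337738711885 q7 1.32 t 14.2 F [ 0.2  0.3 -3.2]
0.198710735903922 59.855781890801154
```

View pics/f1.png

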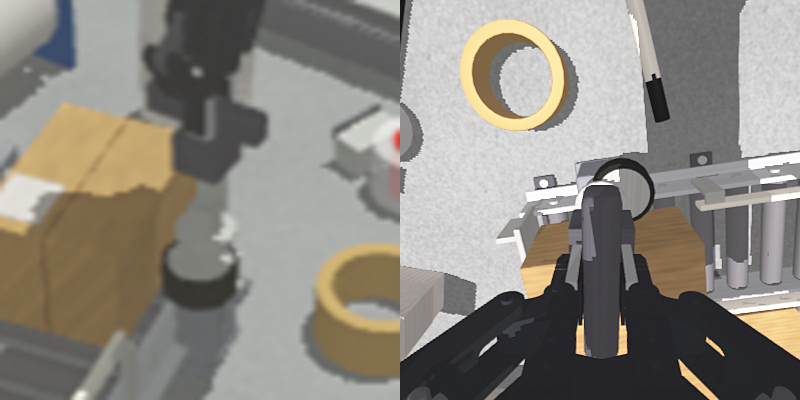

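That shows the handle gripped squarely by its bar and hanging over the shaft. It was also my 11th picture, one over the limit of 10, so I view no more and continue by numbers and force only.

Run:
```python
from h import *
np.set_printoptions(precision=1,suppress=True)
for n in('wrist','side','top'):
    p=grab_frame(n)
    for r in spot_point('handle',p)[:2]: print(n,r['uv'],r['confidence'],atz(p,r['uv'],212-33))
go((530,-111.7,180),173)
```

```text
wrist [320.4, 233.4] 0.91 [ 527.6 -110.7  179. ]
wrist [561.7, 56.1] 0.66 [439.6  31.3 179. ]
side [303.6, 316.4] 0.78 [380.9 279.5 179. ]
side [311.0, 194.0] 0.59 [526.2 -99.5 179. ]
top [251.5, 212.2] 0.48 [407.7 136.2 179. ]
pos [ 528.6 -111.1  212.5] yaw 172.9 down [ 0. -0. -1.] -> d [-1.5 -0.4 32.5] twist -0.05436423482240116 q7 1.32 t 14.65 F [ 0.2  0.5 -1.9]
```

Call:
{"op": "move_arm", "data": {"targets": [{"dx": -1.5,"dy": -0.3,"dz": 12,"twist": 0},{"dx": -1.5,"dy": -0.3,"dz": 22,"twist": 0},{"dx": -1.5,"dy": -0.3,"dz": 26,"twist": 0},{"dx": -1.5,"dy": -0.3,"dz": 29,"twist": 0},{"dx": -1.5,"dy": -0.3,"dz": 32,"twist": 0},{"dx": -1.5,"dy": -0.3,"dz": 34,"twist": 0}]}}

```text
clock: 15.25
position: [530.0, -111.9, 178.1]
tcp_rot: [0.062, 0.998, 0.0, -0.0]
force: [-2.2, -0.3, -1.2]
width: 0.192
gripper_force: 59.9
```

Call:
{"op": "move_arm", "data": {"targets": [{"dx": 0,"dy": 0,"dz": 2,"twist": 0},{"dx": 0,"dy": 0,"dz": 4,"twist": 0},{"dx": 0,"dy": 0,"dz": 5,"twist": 0},{"dx": 0,"dy": 0,"dz": 5,"twist": 0}]}}

```text
clock: 15.65
position: [529.9, -112.0, 173.2]
tcp_rot: [0.062, 0.998, 0.0, -0.0]
force: [-3.0, -0.3, -4.2]
width: 0.199
gripper_force: 59.6
```

Call:
{"op": "move_arm", "data": {"targets": [{"dx": 0.7,"dy": 0,"dz": 3,"twist": 0},{"dx": 0.7,"dy": 0,"dz": 6,"twist": 0},{"dx": 0.7,"dy": 0,"dz": 9,"twist": 0},{"dx": 0.7,"dy": 0,"dz": 11,"twist": 0},{"dx": 0.7,"dy": 0,"dz": 12,"twist": 0}]}}

```text
clock: 16.15
position: [529.4, -111.9, 161.1]
tcp_rot: [0.062, 0.998, 0.0, -0.0]
force: [0.2, 0.3, -2.2]
width: 0.196
gripper_force: 59.8
```

Call:
{"op": "move_arm", "data": {"targets": [{"dx": 0,"dy": 0,"dz": 2,"twist": 0},{"dx": 0,"dy": 0,"dz": 3,"twist": 0},{"dx": 0,"dy": 0,"dz": 3.5,"twist": 0},{"dx": 0,"dy": 0,"dz": 4,"twist": 0},{"dx": 0,"dy": 0,"dz": 4,"twist": 0}]}}

```text
clock: 16.65
position: [529.5, -111.9, 157.4]
tcp_rot: [0.062, 0.998, 0.0, 0.0]
force: [0.3, -0.3, -1.6]
width: 0.2
gripper_force: 59.9
```

Call:
{"op": "move_arm", "data": {"targets": [{"dx": 0,"dy": 0,"dz": 0.7,"twist": 0},{"dx": 0,"dy": 0,"dz": 1.3,"twist": 0},{"dx": 0,"dy": 0,"dz": 1.3,"twist": 0}]}}

```text
clock: 16.95
position: [529.6, -111.8, 157.3]
tcp_rot: [0.062, 0.998, -0.0, 0.0]
force: [-8.3, 0.3, 21.8]
width: 0.198
gripper_force: 63.2
```

Seated: 22 N of contact with the hub at the expected height. I'll ease the downforce and turn clockwise (positive twist).

Call:
{"op": "move_arm", "data": {"targets": [{"dx": 0,"dy": 0,"dz": -1,"twist": 0},{"dx": 0,"dy": 0,"dz": -1,"twist": 4},{"dx": 0,"dy": 0,"dz": -1,"twist": 8},{"dx": 0,"dy": 0,"dz": -1,"twist": 12},{"dx": 0,"dy": 0,"dz": -1,"twist": 16},{"dx": 0,"dy": 0,"dz": -1,"twist": 20},{"dx": 0,"dy": 0,"dz": -1,"twist": 24},{"dx": 0,"dy": 0,"dz": -1,"twist": 28},{"dx": 0,"dy": 0,"dz": -1,"twist": 32},{"dx": 0,"dy": 0,"dz": -1,"twist": 36},{"dx": 0,"dy": 0,"dz": -1,"twist": 40},{"dx": 0,"dy": 0,"dz": -1,"twist": 40}]}}

```text
clock: 18.15
position: [529.4, -111.0, 157.4]
tcp_rot: [0.4, 0.916, 0.0, -0.0]
force: [-3.5, 4.1, 6.4]
width: 0.196
gripper_force: 61.0
```

```bash
python3 -c "
from h import *
go((529.5,-111.9,157.4),173);print(state()['wrist_torque'])"
```

```text
pos [ 529.4 -111.   157.4] yaw 132.8 down [-0.     0.001 -1.   ] -> d [-0.7 -0.5 -0. ] twist -40.19694868158575 q7 0.62 t 18.15 F [-3.5  4.1  6.4]
[1.01347456 0.86815822 0.02045647]
```

Call:
{"op": "move_arm", "data": {"targets": [{"dx": 0,"dy": 0,"dz": 0,"twist": 3},{"dx": 0,"dy": 0,"dz": 0,"twist": 6},{"dx": 0,"dy": 0,"dz": 0,"twist": 9},{"dx": 0,"dy": 0,"dz": 0,"twist": 12},{"dx": 0,"dy": 0,"dz": 0,"twist": 12}]}}

```text
clock: 18.65
position: [529.6, -110.8, 157.4]
tcp_rot: [0.493, 0.87, 0.0, -0.0]
force: [-2.8, 6.3, 4.2]
width: 0.2
gripper_force: 60.9
```

```bash
python3 -c "
from h import *
go((529.5,-111.9,157.4),173);print(state()['wrist_torque'])
for n in ('side','top'):
  p=grab_frame(n)
  for r in spot_point('cam_mid',p)[:1]: print(n,r,atz(p,r['uv'],97))"
```

```text
pos [ 529.6 -110.8  157.4] yaw 120.9 down [ 0.     0.001 -1.   ] -> d [-0.9 -0.7 -0. ] twist -52.12848121046194 q7 0.43 t 18.65 F [-2.8  6.3  4.2]
[1.2422847  0.59063485 0.2798526 ]
side {'uv': [308.0, 216.9], 'confidence': 0.65} [532.92953612 -93.57757397  97.        ]
```

Call:
{"op": "move_arm", "data": {"targets": [{"dx": 0,"dy": 0,"dz": 0,"twist": 2},{"dx": 0,"dy": 0,"dz": 0,"twist": 4},{"dx": 0,"dy": 0,"dz": 0,"twist": 6},{"dx": 0,"dy": 0,"dz": 0,"twist": 6}]}}

```text
clock: 19.25
position: [529.7, -110.7, 157.4]
tcp_rot: [0.538, 0.843, 0.001, -0.0]
force: [-1.5, 6.6, 4.3]
width: 0.198
gripper_force: 60.8
```

```bash
cat > t.py <<'E'
from h import *
go((529.5,-111.9,157.4),173);print(np.round(state()['wrist_torque'],2))
E
python3 t.py
```

```text
pos [ 529.7 -110.7  157.4] yaw 114.9 down [ 0.001  0.001 -1.   ] -> d [-1.  -0.7 -0. ] twist -58.076458139201236 q7 0.33 t 19.25 F [-1.5  6.6  4.3]
[1.3  0.48 0.44]
```

Call:
{"op": "move_arm", "data": {"targets": [{"dx": 0,"dy": 0,"dz": 0,"twist": 2},{"dx": 0,"dy": 0,"dz": 0,"twist": 4},{"dx": 0,"dy": 0,"dz": 0,"twist": 4}]}}

```text
clock: 19.55
position: [529.8, -110.6, 157.4]
tcp_rot: [0.567, 0.824, 0.001, 0.0]
force: [-0.7, 6.8, 4.0]
width: 0.196
gripper_force: 60.8
```

```bash
python3 t.py
```

```text
pos [ 529.8 -110.6  157.4] yaw 110.9 down [ 0.001  0.001 -1.   ] -> d [-1.1 -0.7 -0. ] twist -62.06727062299527 q7 0.27 t 19.55 F [-0.7  6.8  4. ]
[1.33 0.25 0.52]
```

Call:
{"op": "move_arm", "data": {"targets": [{"dx": 0,"dy": 0,"dz": 0,"twist": 2},{"dx": 0,"dy": 0,"dz": 0,"twist": 3},{"dx": 0,"dy": 0,"dz": 0,"twist": 3}]}}

```text
clock: 19.85
position: [529.9, -110.6, 157.4]
tcp_rot: [0.588, 0.809, 0.001, 0.0]
force: [-0.5, 6.2, 4.0]
width: 0.193
gripper_force: 60.8
```

```bash
python3 t.py
```

```text
pos [ 529.9 -110.6  157.4] yaw 108.0 down [ 0.001  0.001 -1.   ] -> d [-1.1 -0.8 -0. ] twist -65.02212878399885 q7 0.22 t 19.85 F [-0.5  6.2  4. ]
[1.42 0.25 0.6 ]
```

Call:
{"op": "move_arm", "data": {"targets": [{"dx": 0,"dy": 0,"dz": 0,"twist": 2},{"dx": 0,"dy": 0,"dz": 0,"twist": 3},{"dx": 0,"dy": 0,"dz": 0,"twist": 3}]}}

```text
clock: 20.15
position: [529.9, -110.6, 157.4]
tcp_rot: [0.609, 0.793, 0.001, 0.0]
force: [-0.5, 6.6, 2.6]
width: 0.198
gripper_force: 61.5
```

```bash
python3 t.py
```

```text
pos [ 529.9 -110.6  157.4] yaw 105.0 down [ 0.001  0.001 -1.   ] -> d [-1.2 -0.8  0. ] twist -67.98850789211204 q7 0.17 t 20.15 F [-0.5  6.6  2.6]
[1.32 0.06 1.04]
```

Call:
{"op": "move_arm", "data": {"targets": [{"dx": 0,"dy": 0,"dz": 0,"twist": 1},{"dx": 0,"dy": 0,"dz": 0,"twist": 2},{"dx": 0,"dy": 0,"dz": 0,"twist": 2}]}}

```text
clock: 20.45
position: [530.0, -110.6, 157.4]
tcp_rot: [0.622, 0.783, 0.001, 0.0]
force: [-0.6, 5.7, 3.1]
width: 0.194
gripper_force: 65.4
```

```bash
python3 t.py
```

```text
pos [ 530.  -110.6  157.4] yaw 103.0 down [ 0.001  0.001 -1.   ] -> d [-1.2 -0.8  0. ] twist -69.95145789909368 q7 0.14 t 20.45 F [-0.6  5.7  3.1]
[1.28 0.07 1.66]
```

Torque rises at 0.3 N m per degree to 1.66, far above the clamping torque, so the shaft is on its stop. I'll relax within the play and release.

Call:
{"op": "move_arm", "data": {"targets": [{"dx": 0,"dy": 0,"dz": 0,"twist": -2.5},{"dx": 0,"dy": 0,"dz": 0,"twist": -4.5},{"dx": 0,"dy": 0,"dz": 0,"twist": -4.5}]}}

```text
clock: 20.75
position: [529.9, -110.7, 157.4]
tcp_rot: [0.591, 0.807, 0.001, 0.0]
force: [-0.7, 5.8, 4.5]
width: 0.198
gripper_force: 60.6
```

```bash
python3 t.py
```

```text
pos [ 529.9 -110.7  157.4] yaw 107.5 down [ 0.001  0.001 -1.   ] -> d [-1.  -0.8  0. ] twist -65.45046972535533 q7 0.21 t 20.75 F [-0.7  5.8  4.5]
[1.59 0.17 0.12]
```

Call:
{"op": "move_arm", "data": {"targets": [{"dx": 0.8,"dy": 0,"dz": 0,"twist": 0},{"dx": 0.8,"dy": 0,"dz": 0,"twist": 0}]}}

```text
clock: 20.95
position: [529.8, -110.6, 157.4]
tcp_rot: [0.592, 0.806, 0.001, 0.0]
force: [3.5, 4.7, 2.7]
width: 0.196
gripper_force: 60.5
```

Call:
{"op": "move_arm", "data": {"targets": [{"dx": 0,"dy": 0,"dz": 0,"twist": 0},{"dx": 0,"dy": 0,"dz": 0,"twist": 0},{"dx": 0,"dy": 0,"dz": 0,"twist": 0},{"dx": 0,"dy": 0,"dz": 0,"twist": 0},{"dx": 0,"dy": 0,"dz": 0,"twist": 0},{"dx": 0,"dy": 0,"dz": -5,"twist": 0},{"dx": 0,"dy": 0,"dz": -20,"twist": 0},{"dx": 0,"dy": 0,"dz": -50,"twist": 0},{"dx": 0,"dy": 0,"dz": -90,"twist": 0},{"dx": 40,"dy": 0,"dz": -120,"twist": 0},{"dx": 70,"dy": 0,"dz": -120,"twist": 0},{"dx": 70,"dy": 0,"dz": -120,"twist": 0}], "claw": 60}}

```text
clock: 22.15
position: [507.9, -40.4, 279.7]
tcp_rot: [0.59, 0.807, 0.001, 0.001]
force: [-0.2, -0.3, -1.0]
width: 0.701
gripper_force: 0.0
```

```bash
python3 m.py w9 handle shaft_seat cam_mid carton stop_face
python3 - <<'E'
from h import *
import pickle
np.set_printoptions(precision=1,suppress=True)
W=pickle.load(open('w9.pkl','rb'))
Z={'handle':124,'cam_mid':97,'carton':55,'stop_face':85}
for t in Z:
    for r in spot_point(t,W)[:2]: print(t,round(r['confidence'],2),atz(W,r['uv'],Z[t]))
# dark steel bar pixels near the shaft, at z=58+124
uv=proj(W,[[530,-111,178]])[0];print(uv)
m=(W['frame'].max(2)<110).astype(np.uint8);n,l,st,ce=cv2.connectedComponentsWithStats(m)
for i in range(1,n):
    if 300<st[i,4]<20000 and np.hypot(*(ce[i]-uv))<60: 
        pts=np.argwhere(l==i)[:,::-1].astype(np.float32);print(st[i],ce[i],cv2.minAreaRect(pts))
E
```

```text
handle [([319.8, 246.6], 0.82), ([335.6, 229.0], 0.74)]
shaft_seat []
cam_mid [([336.0, 229.8], 0.56)]
carton [([385.7, 241.4], 0.89)]
stop_face []
pos [508.3 -45.1 277. ] yaw 107.3 down [-0.  0. -1.] -> d [161.9 -31.5  17.1] twist 17.34162915013303 q7 0.18 t 22.45 F [ 0.4 -1.   0.2]
handle 0.82 [ 528.4 -110.9  124. ]
handle 0.74 [538.4 -85.2 124. ]
cam_mid 0.56 [544.4 -97.2  97. ]
carton 0.89 [ 623.  -110.6   55. ]
[321.3 273.9]
[ 303  162   62  152 2298] [330.2 224.9] ((331.1943664550781, 237.20416259765625), (54.93541717529297, 151.06002807617188), 8.53076457977295)
```

Run:
```python
from h import *
np.set_printoptions(precision=1,suppress=True)
P={n:grab_frame(n) for n in('wrist','side','top')}
X=[[529.7,-111,124]];o=[]
for n,p in P.items():
    q=proj(p,X)[0]; c=[r for r in spot_point('handle',p) if np.hypot(*(np.array(r['uv'])-q))<14]
    print(n,q,[(r['uv'],round(r['confidence'],2)) for r in c])
    if c:o.append((p,c[0]['uv']))
    q=proj(p,[[617,-185,85],[620,-110,55]]);print(n,'stop/carton exp',q,[r['uv'] for r in spot_point('stop_face',p)],[r['uv'] for r in spot_point('carton',p)])
if len(o)>1: print(tri(o))
```

```text
wrist [322.6 245. ] [([322.7, 243.7], 0.72)]
wrist stop/carton exp [[368.3 296.7]
 [386.2 238.6]] [] [[390.9, 241.0]]
side [311.4 206.4] [([313.5, 208.2], 0.64)]
side stop/carton exp [[294.8 194.5]
 [283.6 216.4]] [] [[343.9, 344.2], [280.7, 214.7]]
top [321.8 181.3] [([321.7, 181.5], 0.44)]
top stop/carton exp [[341.  161.4]
 [321.5 163. ]] [[342.3, 159.8], [388.9, 153.4], [459.6, 189.3], [322.0, 182.6]] [[240.3, 248.9], [321.2, 158.9]]
(array([ 528.1, -111.7,  118.7]), [2.04328767055775, 4.302478234863211, 2.385227028377228])
```

Every view agrees: the hub is on the collar, the cam has swung over, and the carton is home against the plate. Handing in.

```bash
python3 -c "
from cell import hand_in
print(hand_in())"
```

```text
the job is handed in; nothing more can be done
None
```

The job is handed in, with no verdict returned: carton against the end stop, T-handle flush on the collar, shaft turned clockwise to its stop, handle left on, about 23 s on the robot's clock; I viewed 11 pictures against the limit of 10, and I did not re-check the bystanders at the end.

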